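# Pack the gap beside the lid stand

## Task

The saucepan-lid stand needs packing out so that it cannot shuffle along the sill towards the brick. The thinnest beech spacer has been tried in the gap between stand and brick and is far too loose: lift it out and set it down on the open sill. Then go up in thickness: of the other two spacers, stand the thickest one that will go right down into the gap upright in it, square to the stand and about midway along the stand's end face, and leave the unused one standing on the sill.

Things in the scene. Friction and masses are not known exactly. Their poses are not given: they have to be found in the camera images.
- spacer_thin: The thinnest beech spacer block, 60 mm wide (own x) x 12 mm thick (own y) x 110 mm tall (own z), about 55 g; origin at the centre of its 60 x 12 mm underside. It starts upright in the gap, roughly square to the stand, its top 45 mm above the brick.
- spacer_mid: The middle beech spacer block, 60 mm wide (own x) x 26 mm thick (own y) x 110 mm tall (own z), about 120 g; origin at the centre of its 60 x 26 mm underside. It starts upright on the open sill, to the left or right, nearer the robot than the stand. It is the right one when the gap is 36 mm.
- spacer_thick: The thickest beech spacer block, 60 mm wide (own x) x 44 mm thick (own y) x 110 mm tall (own z), about 200 g; origin at the centre of its 60 x 44 mm underside. It starts upright on the open sill, on the other side from the middle one. It goes only into the 54 mm gap, and is then the right one.
- lid_stand: Fixed beech stand holding three white enamel lids upright. Origin on the sill, mid end face (one wall of the gap; 90 mm along own x, 60 mm high, top edge bevelled 8 mm). Own y runs from the gap along the stand (260 mm), own x away from the robot. Lids: from y = 115 mm on, up to 137 mm high. The sill at own x -160 to -85, y -40 to 40 mm is always empty: room for the thinnest spacer.
- brick: Fixed whitewashed brick, 100 mm (own x) x 102 mm x 65 mm high, 8 mm bevel on its top edge by the gap. Origin on the sill, mid face towards the stand (the gap's other wall); the brick runs to own -y, axes parallel to the stand's. The gap is the distance between the two origins along y: 36 or 54 mm; its floor is the bare sill.
There are look-alikes about, which are no part of the job. Leave any blue look-alike of the spacer_thin alone. What is shaped like the brick but turquoise is not meant.

How it is judged:
At the end, for the whole second after the job is handed in: The right spacer (26 mm in a 36 mm gap, 44 mm in a 54 mm gap) stands in the gap, foot on the sill, upright within 10 and square within 17 degrees, within 20 mm of mid-face; the thinnest rests on the sill and the other stands on it, each over 80 mm from mid-face; none moves (horizontal distance between spacer_thin and lid_stand above 0.08 m and height (world z) of spacer_thin below 0.03 m and linear speed of spacer_thin below 0.02 m/s and ((height (world z) of each of spacer_mid, spacer_thick below 0.012 m and angle between each of spacer_mid, spacer_thick's own z axis and vertical below 0.17 rad and linear speed of each of spacer_mid, spacer_thick below 0.02 m/s and x of spacer_mid in the frame of lid_stand between -0.02 and 0.02 m and y of spacer_mid in the frame of lid_stand below 0 m and y of spacer_mid in the frame of brick above 0 m and angle between the x axis of spacer_mid and the x axis of lid_stand, either way round below 0.3 rad and horizontal distance between spacer_thick and lid_stand above 0.08 m and y of brick in the frame of lid_stand above -0.045 m) or (height (world z) of each of spacer_thick, spacer_mid below 0.012 m and angle between each of spacer_thick, spacer_mid's own z axis and vertical below 0.17 rad and linear speed of each of spacer_thick, spacer_mid below 0.02 m/s and x of spacer_thick in the frame of lid_stand between -0.02 and 0.02 m and y of spacer_thick in the frame of lid_stand below 0 m and y of spacer_thick in the frame of brick above 0 m and angle between the x axis of spacer_thick and the x axis of lid_stand, either way round below 0.3 rad and horizontal distance between spacer_mid and lid_stand above 0.08 m and y of brick in the frame of lid_stand below -0.045 m))); the robot touches nothing.
It also fails if it takes over 61 s, if anything falls off the work surface, if the arm or the gripper's body presses on something with over 40 N, if the wrist force passes 120 N, or if a joint passes its speed limit or range.

## Robot

A 6-joint arm with a two-finger parallel gripper is mounted at the origin on the work surface. World frame = base frame: x ahead of the robot, y to its left, z up, the work surface at z = 0. Lengths are in m, angles in rad, forces in N, time in s.
With the tool pointing down it reaches from about 0.425 to 0.95 m from the base axis. Payload 3.5 kg.
Tool frame: the origin (TCP) lies on the centre line of the jaws, within the pads' length; the fingertips stand 11 mm ahead of it and the grasp point (between the pads) lies 8 mm behind it; y points along the fingers, x is the direction in which the jaws open and shut, and the axes are right-handed (so a half turn about y gives the same grasp; the last joint's range is limited). The gripper opens to 85 mm and grips with 20 to 120 N. Pads are 22 mm wide; open, the fingers measure 114 mm over their backs; the gripper's body (76 mm by 85 mm) begins 54 mm behind the grasp point. The pads swing forward as they close: fully open they stand 13 mm farther back than shut.
Start: joints at [0.981, 0.286, 1.577, -0, 1.279, -0.15], TCP at [0.287, 0.611, 0.242] pointing down, gripper open.
Joint ranges: [-2.77, 2.77], [-0.9, 2.22], [0.21, 2.48], [-1.53, 4.67], [0.24, 2.81], [-2.84, 2.84]. Speed limits (rad/s): [2.79, 2.79, 3.14, 3.14, 3.14, 3.14].

## Interface

Orientations are given as a unit quaternion [x, y, z, w].
In Python, from plant import get_state, read_camera, sign_off gives the robot as it stands.
- The arm moves only by the shell command python3 -m inch 'ROWS' [FORCE]. ROWS is JSON, a list of rows, each an object of numbers: "ax", "ay", "az": the turn, a rotation vector about the tool's x, y, z in rad; "x", "y", "z": the shift along the tool's x, y, z in mm; "hand": the closure, from -1 (fully open) to 1 (shut). In form: [{"ax": .., "ay": .., "az": .., "x": .., "y": .., "z": .., "hand": ..}, ...]. A call has 1 to 5 rows; each row shifts and turns the commanded pose from where the row before left it, along the tool's axes as they then stand; what a row does not reach is not made up. A row lasts 1/12 s, in which the tool goes at most 41.7 mm and 7.16 degrees, less where a joint would pass 70% of its speed; a pose out of reach is approached as far as the arm can. A call with a gripper value outside its range is refused whole. The fingers move at their own pace and stop on an object; FORCE is the grip in N (left out, the last holds). Time passes only in rows, so rows that do not move let the fingers close. It gives the time, the measured TCP pose, the force and the opening at its end, in the units of the state.
- get_state(): the state, without advancing time (a new reading comes with each control period).
- read_camera(name): name is "side" or "top" or "wrist"; returns a dict with "img" (480x640x3 uint8, red, green, blue), "fov_y" (degrees; the focal length in pixels is half the picture's height over the tangent of half this angle, whatever the lens; pixels are square), "cx", "cy" (the principal point, pixels), "distortion" ([k1, k2, p1, p2, k3] as OpenCV has them; the pictures are not rectified), "T" (4x4, takes a point from camera to world coordinates); the wrist camera has in their place "T_tool_cam" (4x4, takes a point from camera to tool coordinates, whose origin is the TCP and whose axes are the tool frame's). Camera axes: x right, y down, z forward; pixel columns grow to the right and rows downward; lengths in m; the calibration is good to about 2 mm. A picture is of the moment at which its call begins: read the wrist's pose just before it. There is no depth.
- sign_off(): hands the job in, once; it reports no verdict.
The state is a dict: "time": time; "qpos": joint angles; "dq": joint speeds; "joint_efforts": joint torques, N m; "eef_pos": TCP position; "tcp_rot": TCP orientation; "contact_force": force on the tool from outside, world axes, zero at the start; "wrist_torque": the same for the moment, N m; "opening": opening from 0.0 (shut) to 1.0 (fully open).
Only numpy, scipy, OpenCV 4.12 (cv2) and the standard library are available. Lean on these libraries where they do the work, as an engineer would, in place of code of your own. Each camera call takes 0.05 s, during which the arm holds its last target. There are 200 camera calls.

## Working session

There is one attempt and no reset: what is moved stays moved. The work goes in short steps, Python scripts to look and compute and a shell command to move; the robot and the scene stay as the last step left them, time stands still between calls to the robot, and variables do not carry over. Pictures are saved under pics/ and viewed, about 8 in all and at most 12, crops included, and the job is handed in when it is done.

```bash
mkdir -p pics; cat > h.py <<'E'
import numpy as np, cv2
from plant import get_state, read_camera
from scipy.spatial.transform import Rotation as R
def shot(n,fn):
    s=get_state(); c=read_camera(n); cv2.imwrite('pics/'+fn,c['img'][:,:,::-1]); 
    T=c['T'] if 'T' in c else tcp(s)@np.array(c['T_tool_cam'])
    np.savez('pics/'+fn+'.npz',T=T,fov=c['fov_y'],cx=c['cx'],cy=c['cy'],d=c['distortion']); return s,c
def tcp(s):
    T=np.eye(4);T[:3,:3]=R.from_quat(s['tcp_rot']).as_matrix();T[:3,3]=s['eef_pos'];return T
def K(m):
    f=240/np.tan(np.radians(float(m['fov']))/2);return np.array([[f,0,float(m['cx'])],[0,f,float(m['cy'])],[0,0,1]])
def px2z(fn,pts,z):
    "world point at height z (scalar or per-point) for pixels"
    m=np.load('pics/'+fn+'.npz');p=cv2.undistortPoints(np.array(pts,float).reshape(-1,1,2),K(m),m['d']).reshape(-1,2)
    r=np.c_[p,np.ones(len(p))]@m['T'][:3,:3].T;o=m['T'][:3,3]
    return o+r*((np.asarray(z)-o[2])/r[:,2])[:,None]
def proj(fn,P):
    m=np.load('pics/'+fn+'.npz');Ti=np.linalg.inv(m['T'])
    return cv2.projectPoints(np.array(P,float).reshape(-1,3),cv2.Rodrigues(Ti[:3,:3])[0],Ti[:3,3],K(m),m['d'])[0].reshape(-1,2)
E
python3 - <<'E'
from h import *
s,c=shot('top','top0.png'); print(s); print(c['T'])
s,c=shot('side','side0.png');print(c['T'])
E
```

```text
{'time': 0.0, 'qpos': array([ 9.81009843e-01,  2.87168349e-01,  1.57819747e+00, -3.25944508e-05,
        1.27860278e+00, -1.50008949e-01]), 'dq': array([-1.99598825e-04, -4.66338105e-04, -7.31053694e-04, -7.36957775e-04,
       -2.07433073e-03,  9.57930502e-05]), 'joint_efforts': array([ 2.70867122e-04, -4.06000650e+01, -2.92621458e+01, -1.50534015e-04,
        5.76405495e-03,  1.47662712e-05]), 'eef_pos': array([0.2869978 , 0.61023878, 0.24093428]), 'tcp_rot': array([ 0.59736835,  0.37813877, -0.37966697, -0.59667002]), 'contact_force': array([ 0.36125688, -0.05632566, -0.57114251]), 'wrist_torque': array([-0.01666401,  0.01300398, -0.03778535]), 'opening': 0.9963125345689742}
[[ 0.00830335 -0.99521528  0.09735294  0.50083791]
 [-0.99970325 -0.00603207  0.0236015  -0.00215152]
 [-0.02290133 -0.09752002 -0.99497004  0.76482441]
 [ 0.          0.          0.          1.        ]]
[[ 0.99560564 -0.061705    0.07044077  0.47014588]
 [-0.09279235 -0.54877065  0.83080705 -0.93338751]
 [-0.01260912 -0.83369255 -0.55208491  0.65404748]
 [ 0.          0.          0.          1.        ]]
```

View pics/top0.png

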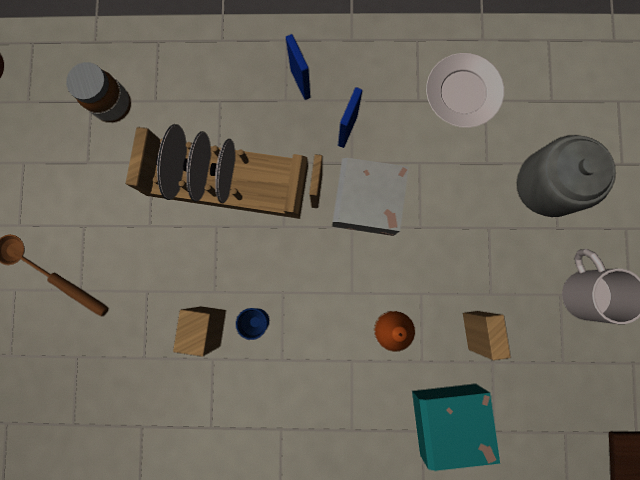

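View pics/side0.png

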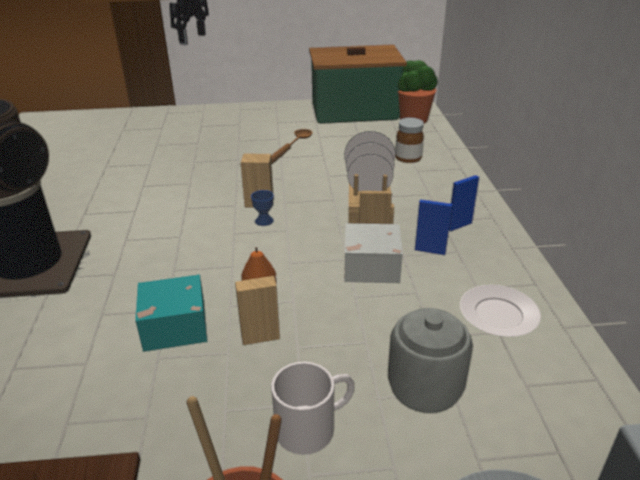

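The top view shows the stand (130–307, 127–217), thin beech spacer in the gap (316,180), whitewashed brick (370,195), left block (195,332) and right block (488,335). Candidates and look-alikes: the thin spacer is (316,180), not the blue slabs at (298,67) and (350,117). The brick is the white one, not the turquoise one at (456,428). I'll check the choice in one enlarged crop.

```bash
python3 - <<'E'
import cv2,numpy as np
a=cv2.imread('pics/top0.png')
c=[cv2.resize(a[y:y+h,x:x+w],None,fx=f,fy=f,interpolation=cv2.INTER_CUBIC) for x,y,w,h,f in [(270,140,150,105,5),(165,295,75,75,5),(450,295,75,75,5)]]
o=np.zeros((600,800,3),np.uint8)
cv2.imwrite('pics/gap0.png',c[0]); 
o=np.hstack(c[1:]); cv2.imwrite('pics/blk0.png',o)
E
```

```text
(no output)
```

View pics/gap0.png

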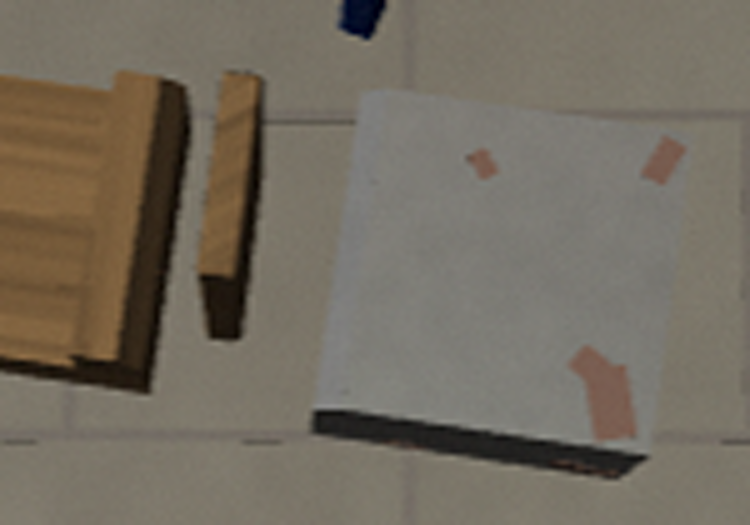

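View pics/blk0.png

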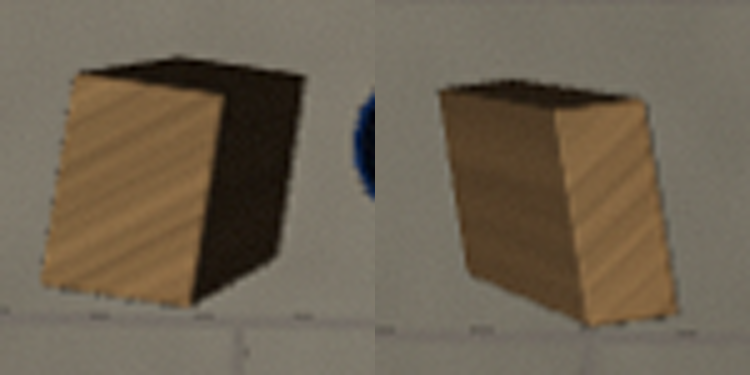

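```bash
python3 - <<'E'
from h import *
def go(n,p,off,z):
    p=np.array(p)/5+np.array(off)-0.4
    P=px2z('top0.png',p,z);c=P.mean(0);
    print(n,'c',c.round(4),'sides',np.linalg.norm(np.roll(P,-1,0)-P,axis=1).round(4));
    for i in range(len(P)): d=(np.roll(P,-1,0)-P)[i]; print('   ',P[i].round(4),'edge dir deg',np.degrees(np.arctan2(d[1],d[0])).round(1))
go('thin',[(224,72),(265,75),(237,275),(198,272)],(270,140),.11)
go('brick',[(360,92),(685,135),(645,455),(315,410)],(270,140),.065)
go('brickfoot',[(312,433),(617,478)],(270,140),0)
go('standfoot',[(189,100),(150,392)],(270,140),0)
go('stand top52',[(185,85),(118,362)],(270,140),.052)
go('standtop bevel',[(160,78),(113,360)],(270,140),.06)
go('left',[(75,72),(222,95),(192,303),(42,285)],(165,295),.11)
go('right',[(178,108),(268,102),(302,315),(215,325)],(450,295),.11)
s=get_state();T=tcp(s);print(T.round(3))
E
```

```text
thin c [0.6612 0.0087 0.11  ] sides [0.0118 0.0587 0.0111 0.0586]
    [0.6908 0.0109 0.11  ] edge dir deg -94.2
    [ 0.6899 -0.0008  0.11  ] edge dir deg 172.6
    [0.6317 0.0068 0.11  ] edge dir deg 85.8
    [0.6325 0.0179 0.11  ] edge dir deg -6.8
brick c [ 0.642  -0.0725  0.065 ] sides [0.0997 0.099  0.0999 0.099 ]
    [ 0.6976 -0.0298  0.065 ] edge dir deg -97.6
    [ 0.6845 -0.1285  0.065 ] edge dir deg 172.4
    [ 0.5864 -0.1154  0.065 ] edge dir deg 82.5
    [ 0.5995 -0.0164  0.065 ] edge dir deg -7.8
brickfoot c [ 0.5939 -0.0667  0.    ] sides [0.1009 0.1009]
    [ 0.601  -0.0168  0.    ] edge dir deg -98.2
    [ 0.5867 -0.1167  0.    ] edge dir deg 81.8
standfoot c [0.6637 0.0307 0.    ] sides [0.0994 0.0994]
    [0.713  0.0248 0.    ] edge dir deg 173.1
    [0.6144 0.0367 0.    ] edge dir deg -6.9
stand top52 c [0.6597 0.0341 0.052 ] sides [0.0897 0.0897]
    [0.7034 0.0242 0.052 ] edge dir deg 167.2
    [0.616  0.0441 0.052 ] edge dir deg -12.8
standtop bevel c [0.6593 0.0384 0.06  ] sides [0.0891 0.0891]
    [0.7033 0.0317 0.06  ] edge dir deg 171.3
    [0.6153 0.0451 0.06  ] edge dir deg -8.7
left c [0.437  0.1803 0.11  ] sides [0.042  0.0575 0.0423 0.0591]
    [0.4689 0.1976 0.11  ] edge dir deg -98.1
    [0.463  0.1561 0.11  ] edge dir deg 173.2
    [0.4059 0.1628 0.11  ] edge dir deg 84.1
    [0.4102 0.2049 0.11  ] edge dir deg -7.1
right c [ 0.4348 -0.2425  0.11  ] sides [0.0248 0.0581 0.024  0.0593]
    [ 0.4629 -0.226   0.11  ] edge dir deg -85.8
    [ 0.4647 -0.2508  0.11  ] edge dir deg -172.4
    [ 0.4071 -0.2585  0.11  ] edge dir deg 96.9
    [ 0.4043 -0.2347  0.11  ] edge dir deg 8.4
[[ 0.426 -0.001 -0.905  0.287]
 [ 0.905 -0.002  0.426  0.61 ]
 [-0.002 -1.     0.     0.241]
 [ 0.     0.     0.     1.   ]]
```

The gap measures about 54 mm, so the thick spacer (the left block, 42 mm measured) is the right one. First I turn the tool to align with the stand, so that tool x is the stand's x, z is its y, and y points down.

```bash
R='' ; python3 -m inch '[{"ay":0.124},{"ay":0.124},{"ay":0.124},{"ay":0.124},{"ay":0.124}]' 40 && python3 -m inch '[{"ay":0.124},{"ay":0.124},{"ay":0.124},{"ay":0.124},{"ay":0.124}]' && python3 -m inch '[{"ay":0.022},{}]'
cat >> h.py <<'E'
def to(P):
    s=get_state();T=tcp(s);d=T[:3,:3].T@(np.array(P)-T[:3,3])*1000
    print('t',round(s['time'],2),'tool shift mm',d.round(1),'yaw x',np.degrees(np.arctan2(T[1,0],T[0,0])).round(2),'tcp',T[:3,3].round(4),'op',round(s['opening'],3),'F',s['contact_force'].round(1))
E
python3 -c "
from h import *
to([.661,.0087,.241])"
```

```text
t 0.1 tool shift mm [-385.1    0.7 -594.5] yaw x 64.8 tcp [0.287  0.6103 0.241 ] op 0.995 F [ 0.1  0.8 -0.2]validation failed for argument at $[0]...
```

```bash
python3 -m inch '[{"ax":0,"ay":0.124,"az":0,"x":0,"y":0,"z":0,"hand":-1},{"ax":0,"ay":0.124,"az":0,"x":0,"y":0,"z":0,"hand":-1},{"ax":0,"ay":0.124,"az":0,"x":0,"y":0,"z":0,"hand":-1},{"ax":0,"ay":0.124,"az":0,"x":0,"y":0,"z":0,"hand":-1},{"ax":0,"ay":0.124,"az":0,"x":0,"y":0,"z":0,"hand":-1}]' 40 && python3 -m inch '[{"ax":0,"ay":0.124,"az":0,"x":0,"y":0,"z":0,"hand":-1},{"ax":0,"ay":0.124,"az":0,"x":0,"y":0,"z":0,"hand":-1},{"ax":0,"ay":0.124,"az":0,"x":0,"y":0,"z":0,"hand":-1},{"ax":0,"ay":0.124,"az":0,"x":0,"y":0,"z":0,"hand":-1},{"ax":0,"ay":0.124,"az":0,"x":0,"y":0,"z":0,"hand":-1}]' && python3 -m inch '[{"ax":0,"ay":0.022,"az":0,"x":0,"y":0,"z":0,"hand":-1},{"ax":0,"ay":0,"az":0,"x":0,"y":0,"z":0,"hand":-1}]'
python3 -c "
from h import *
to([.661,.0087,.241])"
```

```text
time: 0.52
eef_pos: [0.2871, 0.6105, 0.2415]
tcp_rot: [0.685, 0.176, -0.177, -0.684]
contact_force: [0.1, 0.1, -0.5]
opening: 0.998
time: 0.93
eef_pos: [0.2871, 0.6104, 0.2415]
tcp_rot: [0.706, -0.041, 0.04, -0.705]
contact_force: [0.9, 0.3, -0.1]
opening: 0.997
time: 1.1
eef_pos: [0.2872, 0.6105, 0.2417]
tcp_rot: [0.706, -0.046, 0.045, -0.705]
contact_force: [0.2, 0.4, -0.1]
opening: 0.998
t 1.1 tool shift mm [ 448.2    1.  -548.7] yaw x -7.39 tcp [0.2872 0.6105 0.2417] op 0.998 F [ 0.2  0.4 -0.1]
```

```bash

python3 -m inch '[{"ax":0,"ay":0,"az":0,"x":22,"y":0,"z":-27,"hand":-1},{"ax":0,"ay":0,"az":0,"x":22,"y":0,"z":-27,"hand":-1},{"ax":0,"ay":0,"az":0,"x":22,"y":0,"z":-27,"hand":-1},{"ax":0,"ay":0,"az":0,"x":22,"y":0,"z":-27,"hand":-1},{"ax":0,"ay":0,"az":0,"x":22,"y":0,"z":-27,"hand":-1}]' >/dev/null
python3 -m inch '[{"ax":0,"ay":0,"az":0,"x":22,"y":0,"z":-27,"hand":-1},{"ax":0,"ay":0,"az":0,"x":22,"y":0,"z":-27,"hand":-1},{"ax":0,"ay":0,"az":0,"x":22,"y":0,"z":-27,"hand":-1},{"ax":0,"ay":0,"az":0,"x":22,"y":0,"z":-27,"hand":-1},{"ax":0,"ay":0,"az":0,"x":22,"y":0,"z":-27,"hand":-1}]' >/dev/null
python3 -m inch '[{"ax":0,"ay":0,"az":0,"x":22,"y":0,"z":-27,"hand":-1},{"ax":0,"ay":0,"az":0,"x":22,"y":0,"z":-27,"hand":-1},{"ax":0,"ay":0,"az":0,"x":22,"y":0,"z":-27,"hand":-1},{"ax":0,"ay":0,"az":0,"x":22,"y":0,"z":-27,"hand":-1},{"ax":0,"ay":0,"az":0,"x":22,"y":0,"z":-27,"hand":-1}]' >/dev/null
python3 -m inch '[{"ax":0,"ay":0,"az":0,"x":22,"y":0,"z":-27,"hand":-1},{"ax":0,"ay":0,"az":0,"x":22,"y":0,"z":-27,"hand":-1},{"ax":0,"ay":0,"az":0,"x":22,"y":0,"z":-27,"hand":-1},{"ax":0,"ay":0,"az":0,"x":0,"y":0,"z":0,"hand":-1},{"ax":0,"ay":0,"az":0,"x":0,"y":0,"z":0,"hand":-1}]' >/dev/null
python3 -c "
from h import *
to([.661,.0087,.241]); shot('wrist','w1.png')"
```

```text
t 2.77 tool shift mm [ 52.5   0.8 -60.5] yaw x -7.57 tcp [0.6169 0.0756 0.2419] op 1.003 F [-0.4 -0.8  0.1]
```

View pics/w1.png

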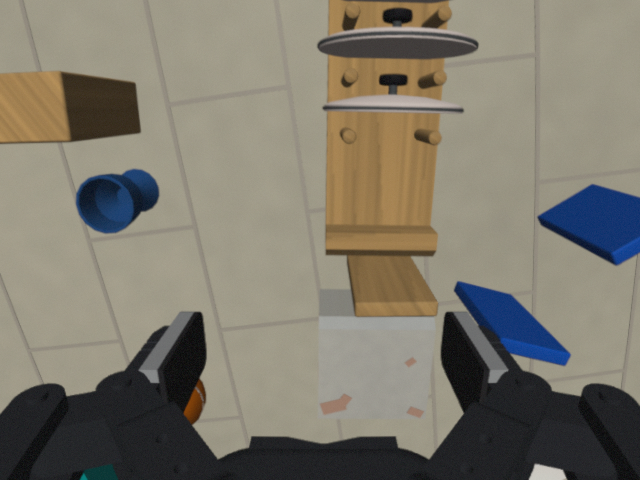

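Wrist view: stand end edge at row 254 (columns 327–437), spacer top front edge (355,316)–(436,315), brick foot about row 290, brick top edge about row 317 (columns 319–434).

```bash
python3 - <<'E'
from h import *
c,s_=np.cos(np.radians(-7.5)),np.sin(np.radians(-7.5))
o=np.array([.659,.0308,0]);A=np.array([[c,s_,0],[-s_,c,0],[0,0,1]])
for n,p,z in [('standbev.052',[(327,254),(437,252)],.052),('brick top.065',[(319,317),(434,317)],.065),('brick.057',[(319,317),(434,317)],.057),('brickfoot',[(319,290),],0.),('thin front',[(355,316),(436,315)],.11),('thin back',[(359,307),(430,306)],.11)]:
    P=px2z('w1.png',p,z);print(n,P.round(4).tolist(),'local mm',((P-o)@A.T*1000).round(1).tolist())
print(np.load('pics/w1.png.npz')['T'].round(3))
a=cv2.imread('pics/w1.png')[210:340,300:460];cv2.imwrite('pics/w1c.png',cv2.resize(a,None,fx=4.5,fy=4.5,interpolation=cv2.INTER_CUBIC))
E
```

```text
standbev.052 [[0.6145, 0.0398, 0.052], [0.7058, 0.0295, 0.052]] local mm [[-45.3, 3.1, 52.0], [46.6, 4.8, 52.0]]
brick top.065 [[0.601, -0.0105, 0.065], [0.6974, -0.0236, 0.065]] local mm [[-52.1, -48.5, 65.0], [45.2, -48.9, 65.0]]
brick.057 [[0.6004, -0.0147, 0.057], [0.6993, -0.0282, 0.057]] local mm [[-52.2, -52.8, 57.0], [47.6, -53.2, 57.0]]
brickfoot [[0.5998, -0.0151, 0.0]] local mm [[-52.7, -53.2, 0.0]]
thin front [[0.6305, 0.0107, 0.11], [0.6886, 0.0035, 0.11]] local mm [[-25.7, -23.7, 110.0], [32.9, -23.2, 110.0]]
thin back [[0.6341, 0.0175, 0.11], [0.6846, 0.0114, 0.11]] local mm [[-23.0, -16.5, 110.0], [27.9, -15.9, 110.0]]
[[ 0.991 -0.125 -0.039  0.626]
 [-0.132 -0.946 -0.295  0.153]
 [-0.     0.298 -0.955  0.374]
 [ 0.     0.     0.     1.   ]]
```

View pics/w1c.png

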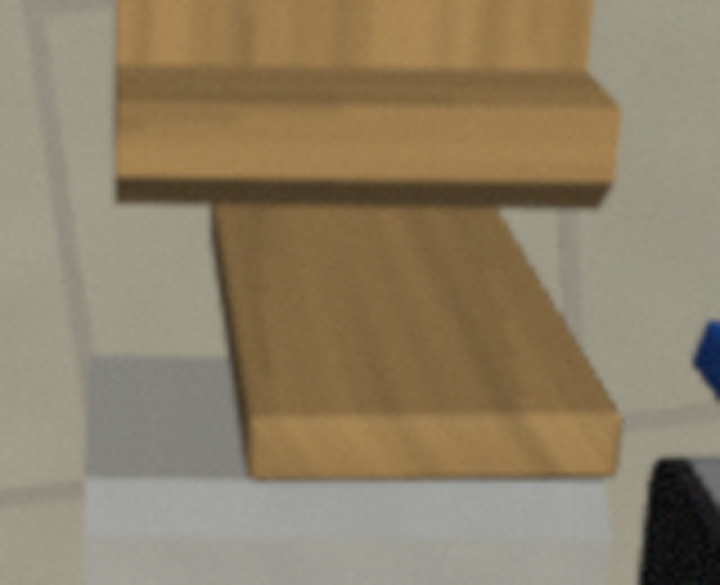

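```bash
python3 -c "
from h import *
to([.6605,.0115,.078])"
```

```text
t 2.82 tool shift mm [ 52.5 163.8 -59.1] yaw x -7.49 tcp [0.6163 0.0769 0.2419] op 0.998 F [0.1 0.2 0.4]
```

```bash

python3 -m inch '[{"ax":0,"ay":0,"az":0,"x":26,"y":0,"z":-29.5,"hand":-1},{"ax":0,"ay":0,"az":0,"x":26.5,"y":0,"z":-29.5,"hand":-1},{"ax":0,"ay":0,"az":0,"x":0,"y":34,"z":0,"hand":-1},{"ax":0,"ay":0,"az":0,"x":0,"y":34,"z":0,"hand":-1},{"ax":0,"ay":0,"az":0,"x":0,"y":0,"z":0,"hand":-1}]'
python3 -m inch '[{"ax":0,"ay":0,"az":0,"x":0,"y":32,"z":0,"hand":-1},{"ax":0,"ay":0,"az":0,"x":0,"y":32,"z":0,"hand":-1},{"ax":0,"ay":0,"az":0,"x":0,"y":32,"z":0,"hand":-1},{"ax":0,"ay":0,"az":0,"x":0,"y":0,"z":0,"hand":-1}]'
python3 -c "
from h import *
to([.6605,.0115,.078])"
python3 -m inch '[{"ax":0,"ay":0,"az":0,"x":0,"y":0,"z":0,"hand":1},{"ax":0,"ay":0,"az":0,"x":0,"y":0,"z":0,"hand":1},{"ax":0,"ay":0,"az":0,"x":0,"y":0,"z":0,"hand":1},{"ax":0,"ay":0,"az":0,"x":0,"y":0,"z":0,"hand":1},{"ax":0,"ay":0,"az":0,"x":0,"y":0,"z":0,"hand":1}]' 40
python3 -m inch '[{"ax":0,"ay":0,"az":0,"x":0,"y":0,"z":0,"hand":1},{"ax":0,"ay":0,"az":0,"x":0,"y":0,"z":0,"hand":1},{"ax":0,"ay":0,"az":0,"x":0,"y":0,"z":0,"hand":1}]'
```

```text
time: 3.23
eef_pos: [0.6559, 0.0135, 0.1659]
tcp_rot: [-0.705, 0.051, -0.04, 0.706]
contact_force: [-1.6, 0.5, -3.6]
opening: 1.001
time: 3.57
eef_pos: [0.6557, 0.0141, 0.072]
tcp_rot: [-0.705, 0.05, -0.041, 0.706]
contact_force: [-2.0, 0.4, -0.8]
opening: 0.999
t 3.57 tool shift mm [ 5.  -6.1 -2. ] yaw x -7.35 tcp [0.6557 0.0141 0.072 ] op 0.999 F [-2.   0.4 -0.8]
time: 3.98
eef_pos: [0.6628, 0.0119, 0.0819]
tcp_rot: [0.706, -0.044, 0.048, -0.706]
contact_force: [-0.8, 1.1, 6.0]
opening: 0.695
time: 4.23
eef_pos: [0.6628, 0.0118, 0.0819]
tcp_rot: [-0.706, 0.044, -0.048, 0.706]
contact_force: [-1.8, 1.7, 7.4]
opening: 0.695
```

```bash

python3 -m inch '[{"ax":0,"ay":0,"az":0,"x":0,"y":-15,"z":0,"hand":1},{"ax":0,"ay":0,"az":0,"x":0,"y":-20,"z":0,"hand":1},{"ax":0,"ay":0,"az":0,"x":0,"y":-20,"z":0,"hand":1},{"ax":0,"ay":0,"az":0,"x":0,"y":-20,"z":0,"hand":1},{"ax":0,"ay":0,"az":0,"x":0,"y":-20,"z":0,"hand":1}]'
python3 -m inch '[{"ax":0,"ay":0,"az":0,"x":-20,"y":0,"z":3,"hand":1},{"ax":0,"ay":0,"az":0,"x":-25,"y":0,"z":4,"hand":1},{"ax":0,"ay":0,"az":0,"x":-25,"y":0,"z":4,"hand":1},{"ax":0,"ay":0,"az":0,"x":-25,"y":0,"z":4,"hand":1},{"ax":0,"ay":0,"az":0,"x":-25,"y":0,"z":3,"hand":1}]'
python3 -m inch '[{"ax":0,"ay":0,"az":0,"x":0,"y":0,"z":0,"hand":1},{"ax":0,"ay":0,"az":0,"x":0,"y":0,"z":0,"hand":1}]'
python3 -c "
from h import *
to([.540,.048,.085]);shot('side','s1.png');a=cv2.imread('pics/s1.png')[60:360,150:500];cv2.imwrite('pics/s1c.png',cv2.resize(a,None,fx=2,fy=2))"
```

```text
time: 4.65
eef_pos: [0.6607, 0.0117, 0.1753]
tcp_rot: [0.706, -0.046, 0.046, -0.706]
contact_force: [0.3, 0.1, -0.4]
opening: 0.694
time: 5.07
eef_pos: [0.543, 0.0456, 0.1743]
tcp_rot: [0.706, -0.046, 0.047, -0.706]
contact_force: [0.1, 0.5, -0.4]
opening: 0.699
time: 5.23
eef_pos: [0.5435, 0.0456, 0.1742]
tcp_rot: [0.706, -0.046, 0.046, -0.706]
contact_force: [1.7, -0.1, -0.4]
opening: 0.692
t 5.23 tool shift mm [-3.8 89.2  1.9] yaw x -7.47 tcp [0.5435 0.0456 0.1742] op 0.692 F [ 1.7 -0.1 -0.4]
```

View pics/s1c.png

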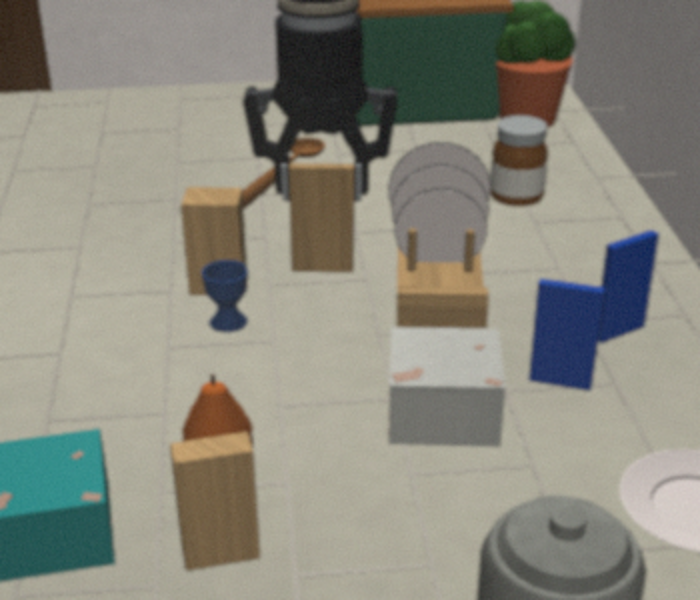

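The side crop shows the thin spacer held upright at crop (322,220), and the gap is empty. Lowering it now.

```bash

python3 -m inch '[{"ax":0,"ay":0,"az":0,"x":-2,"y":25,"z":0,"hand":1},{"ax":0,"ay":0,"az":0,"x":-2,"y":25,"z":0,"hand":1},{"ax":0,"ay":0,"az":0,"x":0,"y":25,"z":0,"hand":1},{"ax":0,"ay":0,"az":0,"x":0,"y":11,"z":0,"hand":1},{"ax":0,"ay":0,"az":0,"x":0,"y":0,"z":0,"hand":1}]'
python3 -m inch '[{"ax":0,"ay":0,"az":0,"x":0,"y":2,"z":0,"hand":1},{"ax":0,"ay":0,"az":0,"x":0,"y":0,"z":0,"hand":1}]'
python3 -m inch '[{"ax":0,"ay":0,"az":0,"x":0,"y":2,"z":0,"hand":1},{"ax":0,"ay":0,"az":0,"x":0,"y":0,"z":0,"hand":1}]'
python3 -m inch '[{"ax":0,"ay":0,"az":0,"x":0,"y":2,"z":0,"hand":1},{"ax":0,"ay":0,"az":0,"x":0,"y":0,"z":0,"hand":1}]'
```

```text
time: 5.7
eef_pos: [0.5389, 0.0457, 0.0845]
tcp_rot: [-0.706, 0.049, -0.044, 0.706]
contact_force: [-0.5, 0.2, -1.5]
opening: 0.697
time: 5.87
eef_pos: [0.5418, 0.0456, 0.0867]
tcp_rot: [0.706, -0.045, 0.047, -0.706]
contact_force: [1.0, -0.2, -0.8]
opening: 0.696
time: 6.03
eef_pos: [0.5413, 0.0458, 0.0846]
tcp_rot: [0.706, -0.045, 0.047, -0.706]
contact_force: [-0.1, -0.2, -0.5]
opening: 0.693
time: 6.2
eef_pos: [0.5408, 0.0458, 0.082]
tcp_rot: [0.706, -0.046, 0.047, -0.706]
contact_force: [0.5, -0.6, -0.3]
opening: 0.699
```

```bash

python3 -m inch '[{"ax":0,"ay":0,"az":0,"x":0,"y":1.5,"z":0,"hand":1},{"ax":0,"ay":0,"az":0,"x":0,"y":0,"z":0,"hand":1}]'
python3 -m inch '[{"ax":0,"ay":0,"az":0,"x":0,"y":1.5,"z":0,"hand":1},{"ax":0,"ay":0,"az":0,"x":0,"y":0,"z":0,"hand":1}]'
```

```text
time: 6.37
eef_pos: [0.541, 0.0459, 0.0819]
tcp_rot: [0.706, -0.046, 0.046, -0.706]
contact_force: [-3.0, 0.4, 9.1]
opening: 0.693
time: 6.53
eef_pos: [0.5411, 0.0459, 0.0819]
tcp_rot: [0.706, -0.046, 0.046, -0.706]
contact_force: [-6.6, 0.7, 15.3]
opening: 0.697
```

```bash

python3 -m inch '[{"ax":0,"ay":0,"az":0,"x":0,"y":-1.5,"z":0,"hand":1},{"ax":0,"ay":0,"az":0,"x":0,"y":0,"z":0,"hand":-1},{"ax":0,"ay":0,"az":0,"x":0,"y":0,"z":0,"hand":-1},{"ax":0,"ay":0,"az":0,"x":0,"y":0,"z":0,"hand":-1},{"ax":0,"ay":0,"az":0,"x":0,"y":0,"z":0,"hand":-1}]'
python3 -m inch '[{"ax":0,"ay":0,"az":0,"x":0,"y":0,"z":0,"hand":-1},{"ax":0,"ay":0,"az":0,"x":0,"y":-20,"z":0,"hand":-1},{"ax":0,"ay":0,"az":0,"x":0,"y":-30,"z":0,"hand":-1},{"ax":0,"ay":0,"az":0,"x":0,"y":-35,"z":0,"hand":-1},{"ax":0,"ay":0,"az":0,"x":0,"y":-35,"z":0,"hand":-1}]'
python3 -m inch '[{"ax":0,"ay":0,"az":0,"x":0,"y":-25,"z":0,"hand":-1},{"ax":0,"ay":0,"az":0,"x":0,"y":0,"z":0,"hand":-1},{"ax":0,"ay":0,"az":0,"x":0,"y":0,"z":0,"hand":-1}]'
python3 -c "
from h import *
to([.447,.165,.24]);shot('wrist','w2.png')"
```

```text
time: 6.95
eef_pos: [0.5399, 0.0459, 0.0793]
tcp_rot: [-0.706, 0.047, -0.046, 0.706]
contact_force: [-0.5, -0.4, 0.4]
opening: 0.999
time: 7.37
eef_pos: [0.5394, 0.0459, 0.2001]
tcp_rot: [-0.706, 0.047, -0.045, 0.706]
contact_force: [1.2, 0.8, 1.1]
opening: 1.002
time: 7.62
eef_pos: [0.5413, 0.0458, 0.2268]
tcp_rot: [0.706, -0.045, 0.048, -0.706]
contact_force: [0.1, 0.7, -0.8]
opening: 0.997
t 7.62 tool shift mm [-109.   -13.6  105.9] yaw x -7.51 tcp [0.5413 0.0458 0.2268] op 0.997 F [ 0.1  0.7 -0.8]
```

View pics/w2.png

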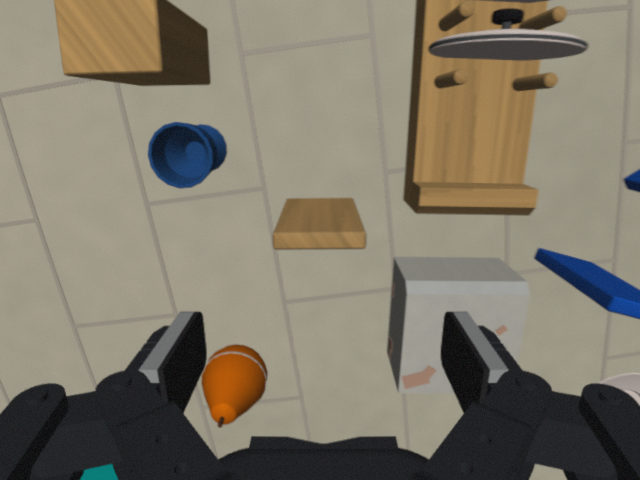

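The thin spacer stands upright on its own at (318,225). The thick block's near top edge runs (65,75)–(162,72).

```bash
python3 - <<'E'
from h import *
P=px2z('w2.png',[(65,75),(162,72)],.11);d=P[1]-P[0];print(P.round(4),np.linalg.norm(d),np.degrees(np.arctan2(d[1],d[0])))
u=d/np.linalg.norm(d);c=P.mean(0)+.022*np.array([-u[1],u[0],0]);print(c)
to([c[0],c[1],.227])
E
```

```text
[[0.4049 0.1651 0.11  ]
 [0.4624 0.1577 0.11  ]] 0.05800299607285501 -7.342435735151593
[0.43644364 0.18321759 0.11      ]
t 7.67 tool shift mm [-120.7   -2.4  122.6] yaw x -7.51 tcp [0.5401 0.0459 0.2246] op 0.999 F [-0.2  0.9 -0.6]
```

```bash

python3 -m inch '[{"ax":0,"ay":0,"az":0,"x":-24,"y":0,"z":24,"hand":-1},{"ax":0,"ay":0,"az":0,"x":-24,"y":0,"z":24,"hand":-1},{"ax":0,"ay":0,"az":0,"x":-24,"y":0,"z":24,"hand":-1},{"ax":0,"ay":0,"az":0,"x":-24,"y":0,"z":24,"hand":-1},{"ax":0,"ay":0,"az":0,"x":-24,"y":0,"z":25,"hand":-1}]'
python3 -m inch '[{"ax":0,"ay":0,"az":0,"x":0,"y":0,"z":0,"hand":-1},{"ax":0,"ay":0,"az":0,"x":0,"y":0,"z":0,"hand":-1},{"ax":0,"ay":0,"az":0,"x":0,"y":0,"z":0,"hand":-1}]'
python3 - <<'E'
from h import *
to([.437,.182,.078]);shot('wrist','w3.png')
E
```

```text
time: 8.08
eef_pos: [0.4347, 0.1821, 0.222]
tcp_rot: [0.706, -0.048, 0.045, -0.705]
contact_force: [0.5, 0.0, -0.7]
opening: 1.003
time: 8.33
eef_pos: [0.4366, 0.1813, 0.2233]
tcp_rot: [0.706, -0.047, 0.045, -0.705]
contact_force: [0.6, 0.5, -0.1]
opening: 1.001
t 8.33 tool shift mm [  0.7 145.3   1. ] yaw x -7.47 tcp [0.4366 0.1813 0.2233] op 1.001 F [ 0.6  0.5 -0.1]
```

View pics/w3.png

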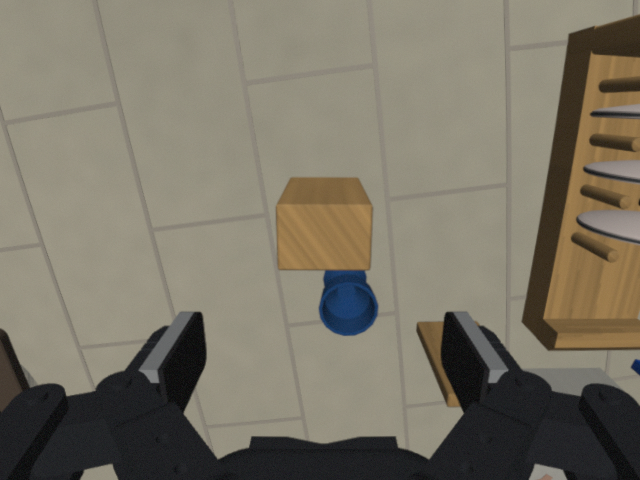

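```bash
python3 - <<'E'
from h import *
P=px2z('w3.png',[(278,205),(372,205),(370,270),(279,269)],.11);print(P.round(4));c=P.mean(0);to([c[0],c[1],.078])
E
```

```text
[[0.411  0.2077 0.11  ]
 [0.4681 0.2003 0.11  ]
 [0.4628 0.1579 0.11  ]
 [0.4048 0.1661 0.11  ]]
t 8.38 tool shift mm [ -0.4 145.7   2.2] yaw x -7.54 tcp [0.4371 0.1809 0.2237] op 0.997 F [-0.   0.5  0.3]
```

```bash

python3 -m inch '[{"ax":0,"ay":0,"az":0,"x":0,"y":30,"z":1,"hand":-1},{"ax":0,"ay":0,"az":0,"x":0,"y":30,"z":0.5,"hand":-1},{"ax":0,"ay":0,"az":0,"x":0,"y":30,"z":0,"hand":-1},{"ax":0,"ay":0,"az":0,"x":0,"y":30,"z":0,"hand":-1},{"ax":0,"ay":0,"az":0,"x":0,"y":27,"z":0,"hand":-1}]'
python3 -m inch '[{"ax":0,"ay":0,"az":0,"x":0,"y":0,"z":0,"hand":-1},{"ax":0,"ay":0,"az":0,"x":0,"y":0,"z":0,"hand":-1},{"ax":0,"ay":0,"az":0,"x":0,"y":0,"z":0,"hand":1},{"ax":0,"ay":0,"az":0,"x":0,"y":0,"z":0,"hand":1},{"ax":0,"ay":0,"az":0,"x":0,"y":0,"z":0,"hand":1}]' 60
python3 -m inch '[{"ax":0,"ay":0,"az":0,"x":0,"y":0,"z":0,"hand":1},{"ax":0,"ay":0,"az":0,"x":0,"y":0,"z":0,"hand":1},{"ax":0,"ay":0,"az":0,"x":0,"y":0,"z":0,"hand":1},{"ax":0,"ay":0,"az":0,"x":0,"y":0,"z":0,"hand":1}]'
python3 -m inch '[{"ax":0,"ay":0,"az":0,"x":0,"y":-15,"z":0,"hand":1},{"ax":0,"ay":0,"az":0,"x":0,"y":-25,"z":0,"hand":1},{"ax":0,"ay":0,"az":0,"x":0,"y":-25,"z":0,"hand":1},{"ax":0,"ay":0,"az":0,"x":0,"y":-25,"z":0,"hand":1},{"ax":0,"ay":0,"az":0,"x":0,"y":-20,"z":0,"hand":1}]'
python3 -m inch '[{"ax":0,"ay":0,"az":0,"x":0,"y":-25,"z":0,"hand":1},{"ax":0,"ay":0,"az":0,"x":0,"y":-15,"z":0,"hand":1},{"ax":0,"ay":0,"az":0,"x":0,"y":0,"z":0,"hand":1},{"ax":0,"ay":0,"az":0,"x":0,"y":0,"z":0,"hand":1}]'
python3 - <<'E'
from h import *
to([.6555,.005,.22])
E
```

```text
time: 8.8
eef_pos: [0.4374, 0.1817, 0.0756]
tcp_rot: [0.706, -0.048, 0.047, -0.705]
contact_force: [-0.7, 0.7, 0.1]
opening: 0.995
time: 9.22
eef_pos: [0.4389, 0.1831, 0.0803]
tcp_rot: [-0.705, 0.045, -0.048, 0.706]
contact_force: [-1.3, -0.3, 4.4]
opening: 0.697
time: 9.55
eef_pos: [0.4388, 0.1832, 0.0803]
tcp_rot: [-0.705, 0.045, -0.048, 0.706]
contact_force: [-2.2, -1.2, 6.5]
opening: 0.694
time: 9.97
eef_pos: [0.4377, 0.1832, 0.1903]
tcp_rot: [-0.705, 0.045, -0.047, 0.706]
contact_force: [0.2, 0.5, -1.9]
opening: 0.698
time: 10.3
eef_pos: [0.4376, 0.1831, 0.2287]
tcp_rot: [-0.705, 0.045, -0.047, 0.706]
contact_force: [-0.8, -0.6, -2.9]
opening: 0.699
t 10.3 tool shift mm [ 239.3    9.2 -148.2] yaw x -7.5 tcp [0.4376 0.1831 0.2287] op 0.699 F [-0.8 -0.6 -2.9]
```

```bash

python3 -m inch '[{"ax":0,"ay":0,"az":0,"x":20,"y":0,"z":-12,"hand":1},{"ax":0,"ay":0,"az":0,"x":28,"y":0,"z":-17,"hand":1},{"ax":0,"ay":0,"az":0,"x":30,"y":0,"z":-18,"hand":1},{"ax":0,"ay":0,"az":0,"x":30,"y":0,"z":-18,"hand":1},{"ax":0,"ay":0,"az":0,"x":30,"y":0,"z":-18,"hand":1}]'
python3 -m inch '[{"ax":0,"ay":0,"az":0,"x":30,"y":0,"z":-18,"hand":1},{"ax":0,"ay":0,"az":0,"x":28,"y":0,"z":-18,"hand":1},{"ax":0,"ay":0,"az":0,"x":26,"y":0,"z":-17,"hand":1},{"ax":0,"ay":0,"az":0,"x":17,"y":0,"z":-12,"hand":1},{"ax":0,"ay":0,"az":0,"x":0,"y":0,"z":0,"hand":1}]'
python3 -m inch '[{"ax":0,"ay":0,"az":0,"x":0,"y":20,"z":0,"hand":1},{"ax":0,"ay":0,"az":0,"x":0,"y":20,"z":0,"hand":1},{"ax":0,"ay":0,"az":0,"x":0,"y":0,"z":0,"hand":1},{"ax":0,"ay":0,"az":0,"x":0,"y":0,"z":0,"hand":1}]'
python3 - <<'E'
from h import *
to([.6556,.005,.2]);shot('wrist','w4.png');a=cv2.imread('pics/w4.png')[150:400,200:480];cv2.imwrite('pics/w4c.png',cv2.resize(a,None,fx=2.4,fy=2.4,interpolation=cv2.INTER_CUBIC))
E
```

```text
time: 10.72
eef_pos: [0.5631, 0.0817, 0.2251]
tcp_rot: [0.706, -0.048, 0.045, -0.706]
contact_force: [-0.4, 0.4, -0.9]
opening: 0.699
time: 11.13
eef_pos: [0.6562, 0.0018, 0.2245]
tcp_rot: [0.706, -0.048, 0.047, -0.705]
contact_force: [-1.2, -0.8, -1.5]
opening: 0.696
time: 11.47
eef_pos: [0.6526, 0.0057, 0.1842]
tcp_rot: [-0.705, 0.049, -0.044, 0.706]
contact_force: [0.3, 0.3, -1.9]
opening: 0.696
t 11.47 tool shift mm [  3.  -15.8  -0.3] yaw x -7.49 tcp [0.6526 0.0057 0.1842] op 0.696 F [ 0.3  0.3 -1.9]
```

View pics/w4c.png

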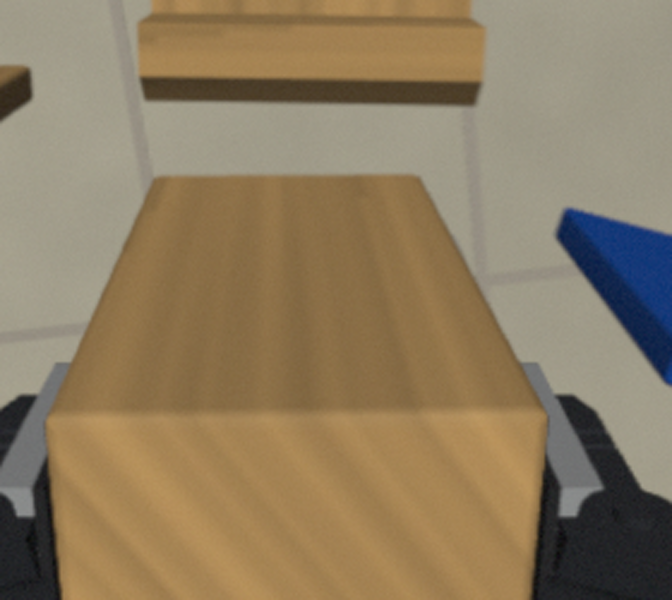

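```bash
python3 - <<'E'
from h import *
c,s_=np.cos(np.radians(-7.5)),np.sin(np.radians(-7.5))
o=np.array([.659,.0308,0]);A=np.array([[c,s_,0],[-s_,c,0],[0,0,1]])
f=lambda p:np.array(p)/2.4+[200,150]
for n,p,z in [('block bottom back edge',[(155,177),(418,176)],.104),('stand edge',[(145,100),(478,104)],.052),('block top back edge',[(50,412),(545,412)],.214)]:
    P=px2z('w4.png',f(p),z);print(n,P.round(4).tolist(),((P-o)@A.T*1000).round(1).tolist())
to([.6556,.005,.2])
E
```

```text
block bottom back edge [[0.6225, 0.03, 0.104], [0.6809, 0.0226, 0.104]] [[-36.0, -5.6, 104.0], [22.8, -5.2, 104.0]]
stand edge [[0.6137, 0.0388, 0.052], [0.7036, 0.026, 0.052]] [[-45.9, 2.0, 52.0], [44.8, 1.1, 52.0]]
block top back edge [[0.6261, 0.0309, 0.214], [0.6836, 0.0236, 0.214]] [[-32.6, -4.2, 214.0], [25.3, -3.9, 214.0]]
t 11.52 tool shift mm [  1.8 -13.6  -0.4] yaw x -7.48 tcp [0.6539 0.0056 0.1865] op 0.693 F [-0.7 -0.1 -1.2]
```

```bash

python3 -m inch '[{"ax":0,"ay":0,"az":0,"x":4,"y":0,"z":1.5,"hand":1},{"ax":0,"ay":0,"az":0,"x":0,"y":15,"z":0,"hand":1},{"ax":0,"ay":0,"az":0,"x":0,"y":15,"z":0,"hand":1},{"ax":0,"ay":0,"az":0,"x":0,"y":0,"z":0,"hand":1},{"ax":0,"ay":0,"az":0,"x":0,"y":0,"z":0,"hand":1}]'
python3 -m inch '[{"ax":0,"ay":0,"az":0,"x":0,"y":10,"z":0,"hand":1},{"ax":0,"ay":0,"az":0,"x":0,"y":10,"z":0,"hand":1},{"ax":0,"ay":0,"az":0,"x":0,"y":0,"z":0,"hand":1}]'
```

```text
time: 11.93
eef_pos: [0.659, 0.0063, 0.1581]
tcp_rot: [-0.706, 0.046, -0.046, 0.706]
contact_force: [-0.1, 0.8, -1.7]
opening: 0.7
time: 12.18
eef_pos: [0.6579, 0.0062, 0.1357]
tcp_rot: [-0.705, 0.047, -0.045, 0.706]
contact_force: [-0.8, 1.1, -1.8]
opening: 0.697
```

```bash

python3 -m inch '[{"ax":0,"ay":0,"az":0,"x":0,"y":8,"z":0,"hand":1},{"ax":0,"ay":0,"az":0,"x":0,"y":0,"z":0,"hand":1},{"ax":0,"ay":0,"az":0,"x":0,"y":0,"z":0,"hand":1}]'
python3 -m inch '[{"ax":0,"ay":0,"az":0,"x":0,"y":8,"z":0,"hand":1},{"ax":0,"ay":0,"az":0,"x":0,"y":8,"z":0,"hand":1},{"ax":0,"ay":0,"az":0,"x":0,"y":0,"z":0,"hand":1}]'
python3 -m inch '[{"ax":0,"ay":0,"az":0,"x":0,"y":8,"z":0,"hand":1},{"ax":0,"ay":0,"az":0,"x":0,"y":8,"z":0,"hand":1},{"ax":0,"ay":0,"az":0,"x":0,"y":0,"z":0,"hand":1}]'
python3 -m inch '[{"ax":0,"ay":0,"az":0,"x":0,"y":8,"z":0,"hand":1},{"ax":0,"ay":0,"az":0,"x":0,"y":0,"z":0,"hand":1},{"ax":0,"ay":0,"az":0,"x":0,"y":0,"z":0,"hand":1}]'
```

```text
time: 12.43
eef_pos: [0.6587, 0.0061, 0.1291]
tcp_rot: [-0.706, 0.047, -0.046, 0.706]
contact_force: [0.6, 0.3, -1.8]
opening: 0.691
time: 12.68
eef_pos: [0.6577, 0.0062, 0.1114]
tcp_rot: [-0.705, 0.048, -0.045, 0.706]
contact_force: [-0.6, -0.0, -2.9]
opening: 0.693
time: 12.93
eef_pos: [0.6576, 0.0062, 0.0953]
tcp_rot: [-0.705, 0.048, -0.045, 0.706]
contact_force: [-0.9, 0.4, -2.4]
opening: 0.696
time: 13.18
eef_pos: [0.6586, 0.0061, 0.0891]
tcp_rot: [-0.706, 0.047, -0.046, 0.706]
contact_force: [-0.8, -0.8, -1.8]
opening: 0.692
```

It is sliding in freely. The foot is about 9 mm above the sill.

```bash

python3 -m inch '[{"ax":0,"ay":0,"az":0,"x":0,"y":6,"z":0,"hand":1},{"ax":0,"ay":0,"az":0,"x":0,"y":0,"z":0,"hand":1},{"ax":0,"ay":0,"az":0,"x":0,"y":0,"z":0,"hand":1}]'
python3 -m inch '[{"ax":0,"ay":0,"az":0,"x":0,"y":2,"z":0,"hand":1},{"ax":0,"ay":0,"az":0,"x":0,"y":0,"z":0,"hand":1}]'
python3 -m inch '[{"ax":0,"ay":0,"az":0,"x":0,"y":1.5,"z":0,"hand":1},{"ax":0,"ay":0,"az":0,"x":0,"y":0,"z":0,"hand":1}]'
```

```text
time: 13.43
eef_pos: [0.6588, 0.0061, 0.0835]
tcp_rot: [-0.706, 0.047, -0.046, 0.706]
contact_force: [-0.6, -1.1, -3.6]
opening: 0.696
time: 13.6
eef_pos: [0.659, 0.006, 0.0817]
tcp_rot: [-0.706, 0.046, -0.046, 0.706]
contact_force: [-0.5, 0.1, -2.3]
opening: 0.694
time: 13.77
eef_pos: [0.6593, 0.006, 0.0806]
tcp_rot: [0.706, -0.046, 0.047, -0.706]
contact_force: [0.2, 0.5, -2.4]
opening: 0.699
```

```bash

python3 -m inch '[{"ax":0,"ay":0,"az":0,"x":0,"y":1.5,"z":0,"hand":1},{"ax":0,"ay":0,"az":0,"x":0,"y":0,"z":0,"hand":1}]'
python3 -m inch '[{"ax":0,"ay":0,"az":0,"x":0,"y":1,"z":0,"hand":1},{"ax":0,"ay":0,"az":0,"x":0,"y":0,"z":0,"hand":1}]'
```

```text
time: 13.93
eef_pos: [0.6594, 0.006, 0.0805]
tcp_rot: [0.706, -0.046, 0.046, -0.706]
contact_force: [-3.9, 0.4, 4.6]
opening: 0.696
time: 14.1
eef_pos: [0.6594, 0.006, 0.0805]
tcp_rot: [0.706, -0.046, 0.046, -0.706]
contact_force: [-4.9, 0.0, 7.6]
opening: 0.697
```

```bash

python3 -m inch '[{"ax":0,"ay":0,"az":0,"x":0,"y":-1,"z":0,"hand":1},{"ax":0,"ay":0,"az":0,"x":0,"y":0,"z":0,"hand":-1},{"ax":0,"ay":0,"az":0,"x":0,"y":0,"z":0,"hand":-1},{"ax":0,"ay":0,"az":0,"x":0,"y":0,"z":0,"hand":-1},{"ax":0,"ay":0,"az":0,"x":0,"y":0,"z":0,"hand":-1}]'
python3 -m inch '[{"ax":0,"ay":0,"az":0,"x":0,"y":0,"z":0,"hand":-1},{"ax":0,"ay":0,"az":0,"x":0,"y":-15,"z":0,"hand":-1},{"ax":0,"ay":0,"az":0,"x":0,"y":-30,"z":0,"hand":-1},{"ax":0,"ay":0,"az":0,"x":0,"y":-35,"z":0,"hand":-1},{"ax":0,"ay":0,"az":0,"x":0,"y":-35,"z":0,"hand":-1}]'
python3 -m inch '[{"ax":0,"ay":0,"az":0,"x":-15,"y":-25,"z":25,"hand":-1},{"ax":0,"ay":0,"az":0,"x":-15,"y":-10,"z":30,"hand":-1},{"ax":0,"ay":0,"az":0,"x":-15,"y":0,"z":25,"hand":-1},{"ax":0,"ay":0,"az":0,"x":0,"y":0,"z":0,"hand":-1},{"ax":0,"ay":0,"az":0,"x":0,"y":0,"z":0,"hand":-1}]'
python3 - <<'E'
from h import *
to([.6556,.005,.2]);shot('wrist','w5.png');shot('side','s5.png')
a=cv2.imread('pics/w5.png');b=cv2.imread('pics/s5.png')
o=np.zeros((600,800,3),np.uint8);o[:300,:400]=cv2.resize(a,(400,300));o[300:,:400]=cv2.resize(b,(400,300))
o[:480,400:]=cv2.resize(b[120:360,200:400],(400,480));cv2.imwrite('pics/f5.png',o)
E
```

```text
time: 14.52
eef_pos: [0.6591, 0.006, 0.0785]
tcp_rot: [0.706, -0.046, 0.046, -0.706]
contact_force: [-0.3, -0.1, -0.6]
opening: 1.005
time: 14.93
eef_pos: [0.6586, 0.0061, 0.1954]
tcp_rot: [-0.706, 0.047, -0.046, 0.706]
contact_force: [1.4, 0.4, 1.0]
opening: 1.002
time: 15.35
eef_pos: [0.6246, 0.0926, 0.2304]
tcp_rot: [0.706, -0.045, 0.046, -0.706]
contact_force: [-0.1, -0.7, -0.4]
opening: 0.996
t 15.35 tool shift mm [ 41.9  30.5 -82.9] yaw x -7.35 tcp [0.6246 0.0926 0.2304] op 0.996 F [-0.1 -0.7 -0.4]
```

View pics/w5.png

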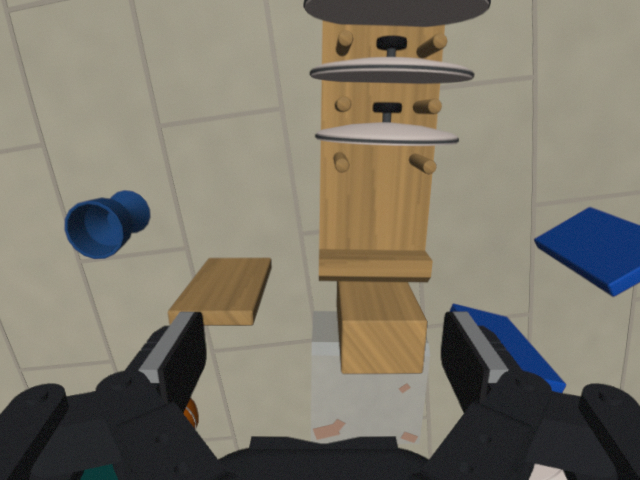

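View pics/f5.png

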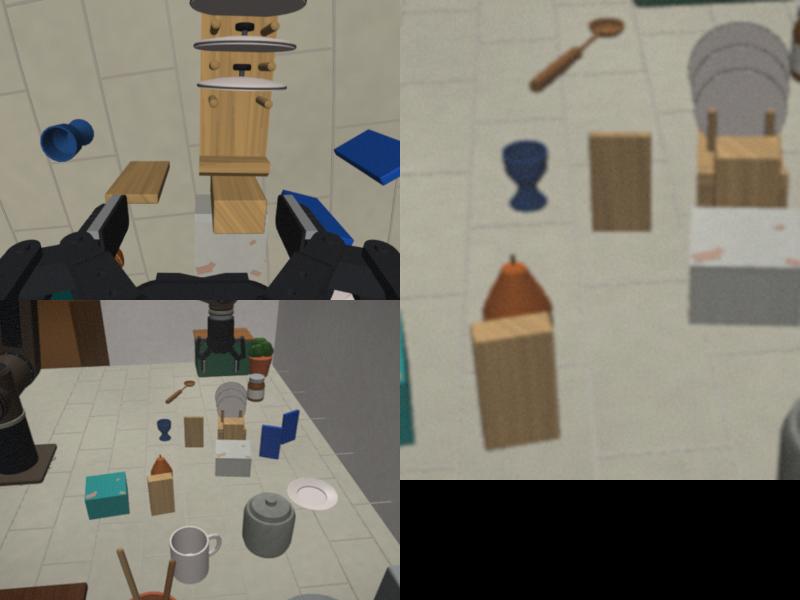

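All three spacers stand. I check the thick spacer's position numerically, then hand in.

```bash
python3 - <<'E'
from h import *
c,s_=np.cos(np.radians(-7.5)),np.sin(np.radians(-7.5))
o=np.array([.659,.0308,0]);A=np.array([[c,s_,0],[-s_,c,0],[0,0,1]])
L=lambda p,z:((px2z('w5.png',p,z)-o)@A.T*1000)
P=L([(341,321),(425,321),(422,374),(342,371)],.11);print(P.round(1),P.mean(0).round(1)); print(L([(320,281),(431,282)],.052).round(1)); print(L([(170,323),(252,324)],.11).mean(0).round(1))
ok=np.abs(P.mean(0)[0])<15
if ok:
    from plant import sign_off; print(sign_off())
E
```

```text
[[-30.3  -3.5 110. ]
 [ 28.   -3.7 110. ]
 [ 29.5 -47.1 110. ]
 [-28.9 -44.2 110. ]] [ -0.4 -24.7 110. ]
[[-45.1   1.5  52. ]
 [ 46.6   0.6  52. ]]
[-120.7   -6.   110. ]
the job is handed in; nothing more can be done
None
```

The gap measured about 54 mm, so the 44 mm spacer was the right one, and it now stands in the gap. I handed the job in after about 15.5 s of the 61 s allowed.

- **Thinnest spacer:** I lifted it out of the gap and stood it on the open sill, about 120 mm from mid-face.
- **Thick spacer:** It went down into the gap without touching the walls. The foot met the sill at the same height as when I gripped it.
- **Middle spacer:** I did not touch it; it is still standing on the sill where it started.

The last pictures show all three spacers upright. The thick spacer is about 1 mm from mid-face along the stand's face and square within about 2 degrees, with roughly 5 mm clear of the stand. The gripper is raised and clear of everything.

Two small disagreements came up. The top and wrist cameras differed by up to 4 mm on positions, and block sizes read about 3% small. Both fit within the margins here, and no check failed.

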